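Square up a freshly glued gift box

TASK

Take the aluminium corner square out of the blue tray and lay it flat on the bench by the near left corner of the glued pale-blue box under the lamp bar: first press its long arm flush against the near wall with about 10 N for a second while the blade is still about a finger's width clear of the left wall, then slide it along until the blade meets the left wall, with both inner edges flush, and press with about 10 N for another second. Then let go and back away; push never so hard that the box shifts, and leave the glue bottle, the gift box and the brush alone.

Things in the scene. Friction and masses are not known exactly. Their poses are not given: they have to be found in the camera images.
- square: Loose L-shaped aluminium corner square, 0.45 kg, plate 14 mm thick. Origin: inner corner, underside. Long arm: x -46..0, y -150..30 mm, inner edge the face x = 0. Short blade: x 0..80, y 0..30 mm, inner edge the face y = 0. It starts flat in the tray, underside 4 mm over the bench, x axis away from the robot (yaw within 0.45 rad).
- square_arm_end (a point): Point on the inner edge of the square's long arm, underside, 140 mm from the inner corner (square frame 0, -140, 0 mm).
- square_blade_end (a point): Point on the inner edge of the square's short blade, underside, 75 mm from the inner corner (square frame 75, 0, 0 mm).
- square_grip (a point): Grasp point in the square's orange upright tab, 52 mm above the underside (square frame -34, -45, 52 mm). The tab, on the long arm, is 20 mm (x) by 30 mm (y), from z 14 to z 75 mm; pinch its two y faces, at any tilt about y. Axes as the square.
- box: Pale-blue box shell on a wooden former, 130 (x) by 150 (y) by 40 mm high, about 2.2 kg, standing loose on the bench: it slides when pushed with more than about 20 N. Origin: centre of its underside; -x faces the robot, +y is its left side seen from the robot.
- box_corner (a point): Near left lower corner of the box (box frame -65, +75, 0 mm), where the square's inner corner belongs. Axes as the box: the near wall is the plane x = 0 (towards y negative), the left wall the plane y = 0 (towards x positive).
- station: Fixed aluminium lamp bar on two posts, origin on the bench under it. Bar 400 mm along y, covers x -30..15 mm, z 148 to 175 mm. Posts 22 mm square at y -190 and 190 mm, feet 60 by 50 by 6 mm. The box's near wall is within 10 mm of its x = 0, so the bar overhangs the arm's place: an upright gripper does not fit, lean it back to the robot by about 35 degrees.
- tray: Fixed blue tool tray, 210 (x) by 240 (y) mm, rim 16 mm high, walls and floor 4 mm thick, origin centre of its underside. The square starts in it.
- glue: Yellow glue bottle with a green nozzle, 54 mm diameter, 150 mm high, origin at its base. Bystander.
- giftbox: Finished pale-blue gift box with a white band, 80 by 100 by 55 mm, origin centre of its underside. Bystander.
- brush: Paint-style brush with a wooden handle, 170 mm long, under 40 mm high, lying on the bench, origin under its middle. Bystander.
Mind the look-alikes: they are no part of the job. Leave any purple or red look-alike of the box alone.

How it is judged:
By the outcome, as a careful person would: the job done as asked, in the order asked, and still so for the second after the job is handed in, with the robot touching nothing.
It also fails if it takes over 56 s, if anything falls off the work surface, if the arm or the gripper's body presses on something with over 40 N, if the wrist force passes 120 N, or if a joint passes its speed limit or range.

ROBOT

A 6-joint arm with a two-finger parallel gripper is mounted at the origin on the work surface. World frame = base frame: x ahead of the robot, y to its left, z up, the work surface at z = 0. Lengths are in m, angles in rad, forces in N, time in s.
With the tool pointing down it reaches from about 0.275 to 0.775 m from the base axis. Payload 14.6 kg.
Tool frame: the origin (TCP) lies on the front face of the gripper's body, between the roots of the fingers; the fingertips stand 73 mm ahead of it and the grasp point (between the pads) lies 54 mm ahead of it (arm.nose_length is the distance from the TCP to the fingertips, in m); z points along the fingers, y is the direction in which the jaws open and shut (so a half turn about z gives the same grasp; the last joint's range is limited). The gripper opens to 85 mm and grips with 20 to 120 N. Pads are 22 mm wide; open, the fingers measure 114 mm over their backs; the gripper's body (76 mm by 85 mm) begins 54 mm behind the grasp point. The pads swing forward as they close: fully open they stand 13 mm farther back than shut.
Start: joints at [1.091, 0.263, -0.048, 1.259, 0, 1.415], TCP at [0.168, 0.498, 0.304] pointing down, gripper open.
Joint ranges: [-2.65, 2.65], [-0.89, 1.7], [-1.18, 1.37], [-2.13, 2.11], [-1.35, 1.29], [-3.14, 3.14]. Speed limits (rad/s): [1.89, 1.89, 2.57, 2.79, 3.14, 3.14].

INTERFACE

Orientations are given as a rotation vector (axis times angle).
In Python, from bench import arm gives the robot as it stands.
- The arm moves only by the tool servo_tool, never from a script. Its argument "plan" is a list of rows, each an object of numbers: "dx", "dy", "dz": the shift along the tool's x, y, z in mm; "rx", "ry", "rz": the turn, a rotation vector about the tool's x, y, z in rad. In form: [{"dx": .., "dy": .., "dz": .., "rx": .., "ry": .., "rz": ..}, ...]. A call has 1 to 12 rows; each row is the pose to reach, as a shift and turn from the pose commanded when the call began, along the tool's axes at that moment; what a row does not reach only later rows make up. A row lasts 1/8 s, in which the tool goes at most 62.5 mm and 10.7 degrees, less where a joint would pass 70% of its speed; a pose out of reach is approached as far as the arm can. A call with a gripper value outside its range is refused whole. "grip" is the opening, from -1 (shut) to 1 (fully open), set as the call begins (left out, the last holds). The fingers move at their own pace and stop on an object; "force" is the grip in N (left out, the last holds). Time passes only in rows, so rows that repeat a pose let the fingers close. It gives the time, the measured TCP pose, the force and the opening at its end, in the units of the state.
- arm.get_obs(): the state, without advancing time (a new reading comes with each control period).
- arm.grab_frame(name): name is "side" or "top" or "wrist"; returns a dict with "color" (400x640x3 uint8, blue, green, red), "z_map" (400x640 float32, m along the optical axis (not along the pixel's ray), 0 where there is no reading), "K" (3x3 intrinsics, pixels), "extrinsics" (4x4, takes a point from world to camera coordinates). Camera axes: x right, y down, z forward; pixel columns grow to the right and rows downward; lengths in m; the calibration is good to about 2 mm. A picture is of the moment at which its call begins.
- arm.close_job(): hands the job in, once; it reports no verdict.
The state is a dict: "time_s": time; "joints": joint angles; "qd": joint speeds; "effort": joint torques, N m; "tcp_pos": TCP position; "orientation": TCP orientation; "contact_force": force on the tool from outside, world axes, zero at the start; "moment": the same for the moment, N m; "grip_width": finger opening in m.
Only numpy, scipy, OpenCV 4.12 (cv2) and the standard library are available. Lean on these libraries where they do the work, as an engineer would, in place of code of your own. Each camera call takes 0.05 s, during which the arm holds its last target. There are 200 camera calls.

## Working session

There is one attempt and no reset: what is moved stays moved. The work goes in short steps, Python scripts to look and compute and a tool call to move; the robot and the scene stay as the last step left them, time stands still between calls to the robot, and variables do not carry over. Pictures are saved under pics/ and viewed, about 8 in all and at most 12, crops included, and the job is handed in when it is done.

Besides the shell and the picture viewer there is one more tool, called after "Request:" in YAML: its name, and indented under it one key for each argument. servo_tool: Moves the arm, as the interface text tells. Its arguments: {"type":"object","properties":{"plan":{"type":"array","items":{"type":"object","properties":{"dx":{"type":"number"},"dy":{"type":"number"},"dz":{"type":"number"},"rx":{"type":"number"},"ry":{"type":"number"},"rz":{"type":"number"}}}},"grip":{"type":"number"},"force":{"type":"number"}},"required":["plan"]}

```bash
mkdir -p pics; ls
python3 - <<'E'
from bench import arm
import cv2,numpy as np
o=arm.get_obs();print({k:np.round(v,3) for k,v in o.items()})
for n in("top","side"):
    f=arm.grab_frame(n);cv2.imwrite(f"pics/{n}1.png",f["color"]);np.savez(f"pics/{n}1.npz",**f);print(n,f["K"].round(1).tolist(),f["extrinsics"].round(3).tolist())
E
```

```text
pics
{'time_s': np.float64(0.0), 'joints': array([ 1.091,  0.264, -0.049,  1.259,  0.   ,  1.415]), 'qd': array([ 0.001, -0.   , -0.001,  0.001,  0.   ,  0.001]), 'effort': array([ 2.0000e-03, -6.3761e+01,  3.8457e+01,  1.4000e-02, -0.0000e+00,
       -0.0000e+00]), 'tcp_pos': array([0.167, 0.497, 0.303]), 'orientation': array([-5.08e-01, -3.10e+00,  2.00e-03]), 'contact_force': array([ 0.663,  0.516, -0.042]), 'moment': array([ 0.01 ,  0.015, -0.06 ]), 'grip_width': np.float64(0.086)}
top [[368.5, 0.0, 308.1], [0.0, 368.5, 196.1], [0.0, 0.0, 1.0]] [[-0.015, -0.999, -0.029, -0.075], [-0.995, 0.018, -0.098, 0.529], [0.098, 0.027, -0.995, 1.15], [0.0, 0.0, 0.0, 1.0]]
side [[444.7, 0.0, 317.2], [0.0, 444.7, 201.1], [0.0, 0.0, 1.0]] [[0.706, -0.708, -0.016, -0.444], [-0.376, -0.355, -0.856, 0.214], [0.601, 0.61, -0.517, 1.084], [0.0, 0.0, 0.0, 1.0]]
```

View pics/top1.png

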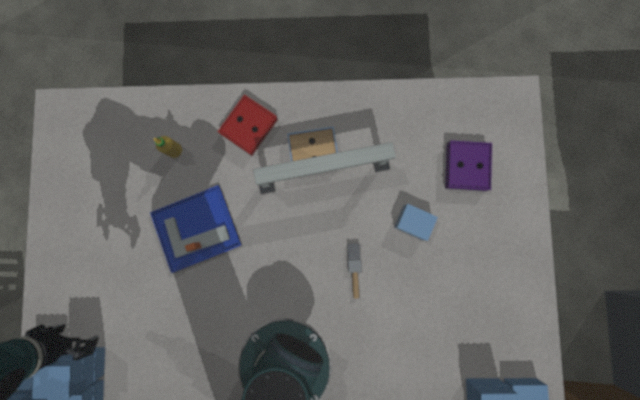

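View pics/side1.png

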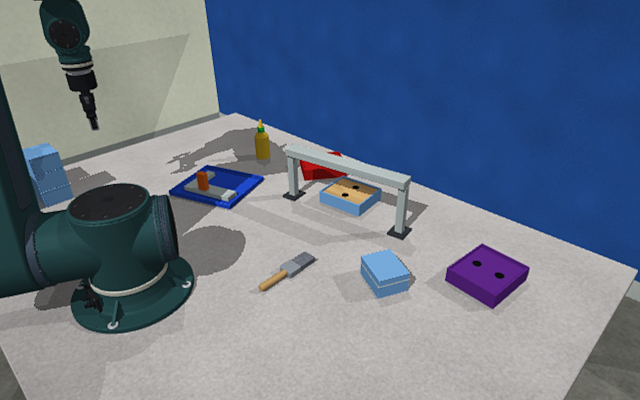

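The top view shows the tray with the square and its orange tab at about (193,245). The target box, with a wooden former, is at (313,145) under the bar (side view (350,195)). The look-alikes are the red box (248,125) and the purple box (468,165). The gift box (417,222) has a white band and no former. I'll confirm with enlarged crops.

Run:
```python
import cv2,numpy as np
a=cv2.imread("pics/top1.png");s=cv2.imread("pics/side1.png")
c1=cv2.resize(a[175:275,145:245],None,fx=4,fy=4,interpolation=cv2.INTER_CUBIC)
c2=cv2.resize(a[110:210,245:345+0],None,fx=4,fy=4,interpolation=cv2.INTER_CUBIC)
cv2.imwrite("pics/c1.png",np.clip(np.hstack([c1,c2])*1.5,0,255))
cv2.imwrite("pics/c2.png",cv2.resize(s[140:250,275:425],None,fx=5,fy=5,interpolation=cv2.INTER_CUBIC))
```

```text
[ WARN:0@0.043] global loadsave.cpp:1063 imwrite_ Unsupported depth image for selected encoder is fallbacked to CV_8U.
```

View pics/c1.png

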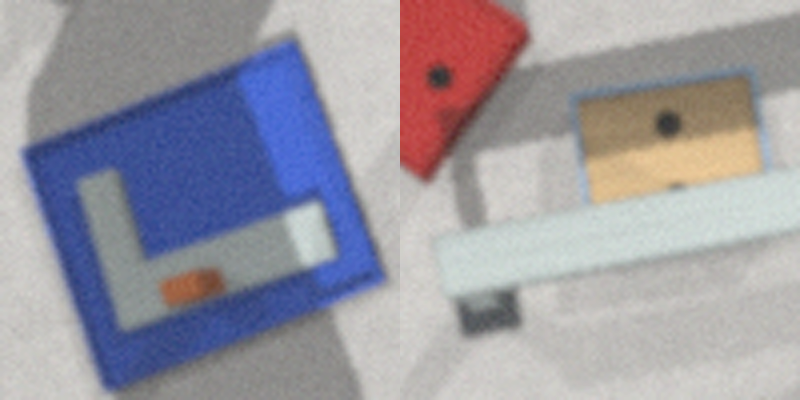

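View pics/c2.png

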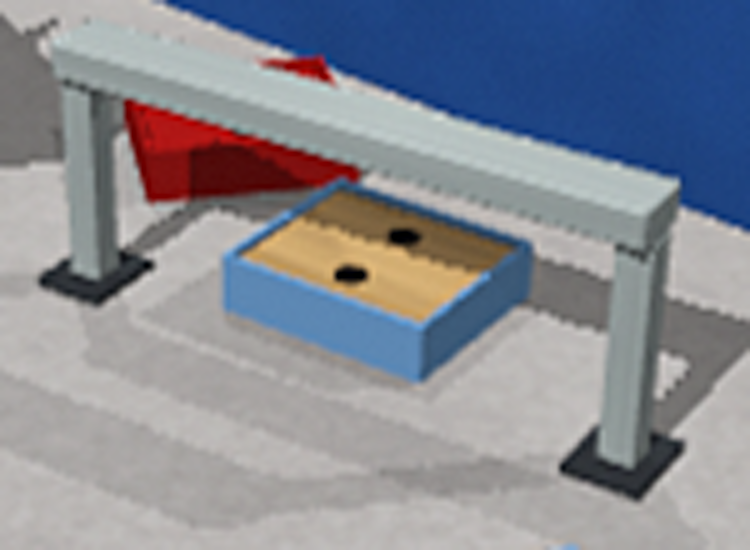

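The crops confirm the target: the only box with blue walls, a wooden former and two black dots, under the bar. In c1 the square's inner corner is at (148,260), the arm's end at (322,200)–(335,258) and the blade tip at (80,182)–(117,170). Next I fit the poses.

```bash
cat > h.py <<'E'
import numpy as np
from scipy.optimize import least_squares
from scipy.spatial.transform import Rotation as R
def proj(f,P):
    P=np.atleast_2d(P);E=f["extrinsics"];K=f["K"]
    c=P@E[:3,:3].T+E[:3,3];return (c[:,:2]/c[:,2:])@K[:2,:2].T+K[:2,2]
def T2(p,loc):
    loc=np.atleast_2d(loc).astype(float);c,s=np.cos(p[2]),np.sin(p[2])
    return np.c_[p[0]+c*loc[:,0]-s*loc[:,1],p[1]+s*loc[:,0]+c*loc[:,1],loc[:,2]]
def fit(obs,p0):  # obs: list of (frame, local Nx3 m, px Nx2)
    r=least_squares(lambda p:np.concatenate([(proj(f,T2(p,l))-px).ravel() for f,l,px in obs]),p0,loss="soft_l1")
    return r.x,r.fun.reshape(-1,2)
E
python3 - <<'E'
from h import *
t=dict(np.load("pics/top1.npz"));s=dict(np.load("pics/side1.npz"))
cr=lambda a,o,k:np.array(a,float)/k+o
sq=np.array([[0,0,18],[-46,30,18],[-46,-150,18],[0,-150,18],[80,30,18],[80,0,18]])/1e3
px=cr([[148,260],[121,329],[335,258],[322,200],[80,182],[117,170]],[145,175],4)
p,r=fit([(t,sq,px)],[.4,.3,.25]);print("square",p.round(4),r.round(1).tolist())
print("grip",T2(p,[-.034,-.045,.056]),"tabtop px",proj(t,T2(p,[-.034,-.045,.079])))
bx=np.array([[-65,75,40],[-65,-75,40],[-65,75,0],[-65,-75,0],[65,-75,40],[65,75,40]])/1e3
b2=np.array([[65,75,40],[65,-75,40]])/1e3
o=[(s,bx,cr([[228,258],[420,323],[228,312],[420,381],[530,245],[343,183]],[275,140],5)),(t,b2,cr([[173,94],[352,72]],[245,110],4))]
q,r=fit(o,[.65,0,.1]);print("box",q.round(4),r.round(1).tolist())
for oo in o:print(fit([oo],q)[0].round(4))
print("corner",T2(q,[-.065,.075,0]))
st=np.array([[-30,200,175],[15,200,175],[-30,200,148],[-30,-200,175],[-30,-200,148],[15,-200,175]])/1e3
sv=cr([[60,62],[88,18],[60,80],[647,212],[647,247],[680,183]],[275,140],5)
u,r=fit([(s,st,sv),(t,st[:2],cr([[47,293],[33,237]],[245,110],4))],[.6,0,.1]);print("station",u.round(4),r.round(1).tolist())
E
```

```text
square [0.3928 0.3263 0.3104] [[-1.1, 0.6], [0.8, 0.2], [0.8, -0.2], [-0.2, 0.6], [0.0, -0.6], [-0.4, -0.6]]
grip [[0.37415095 0.27307244 0.056     ]] tabtop px [[190.68972311 247.01174438]]
box [ 0.6734 -0.1059  0.1241] [[-1.3, -0.7], [0.4, 1.2], [-1.1, -0.6], [-0.0, 0.9], [0.9, -0.7], [-0.6, -1.3], [0.0, 0.2], [1.7, -1.1]]
[ 0.6734 -0.1073  0.1187]
[ 0.6719 -0.1016  0.1003]
corner [[ 0.5996277  -0.03952492  0.        ]]
station [ 0.613  -0.1356  0.171 ] [[-2.2, -4.6], [1.2, -0.8], [-1.8, -0.1], [0.5, 0.1], [-0.4, 2.1], [1.2, -0.8], [-0.3, 0.9], [0.5, -0.7]]
```

```bash
cat >> h.py <<'E'
def toolR(yaw,lean):  # tool z forward-down, tool y = square y
    c,s=np.cos(lean),np.sin(lean)
    return R.from_euler("z",yaw)*R.from_matrix(np.array([[-c,0,s],[0,1,0],[-s,0,-c]]))
def row(o,tcp,Rt):
    R0=R.from_rotvec(o["orientation"])
    return R0.inv().apply(np.array(tcp)-o["tcp_pos"]).__mul__(1e3).round(1).tolist(),(R0.inv()*Rt).as_rotvec().round(4).tolist()
def cloud(f):
    z=f["z_map"];v,u=np.nonzero(z>0);d=z[v,u]
    c=np.c_[(u-f["K"][0,2])/f["K"][0,0]*d,(v-f["K"][1,2])/f["K"][1,1]*d,d]
    return (c-f["extrinsics"][:3,3])@f["extrinsics"][:3,:3],u,v
E
python3 - <<'E'
from h import *
from bench import arm
print([a for a in dir(arm) if a[0]!='_'])
s=dict(np.load("pics/side1.npz"));P,u,v=cloud(s);c=s["color"][v,u].astype(int)
q=[.6734,-.1059,.1241];L=T2([0,0,-q[2]],P-[q[0],q[1],0])
for nm,ax,val,lim in(("near",0,-.065,.06),("right",1,-.075,.045)):
    m=(abs(L[:,ax]-val)<.012)&(abs(L[:,1-ax])<lim)&(L[:,2]>.008)&(L[:,2]<.034)
    A=L[m];k=np.polyfit(A[:,1-ax],A[:,ax],1);res=A[:,ax]-np.polyval(k,A[:,1-ax]);print(nm,m.sum(),k.round(4),res.std().round(4))
m=(abs(L[:,0])<.09)&(abs(L[:,1])<.09)&(abs(L[:,2]-.04)<.008);print("top z",np.median(L[m,2]))
o=arm.get_obs();g=[.374,.273,.056]
Rt=toolR(.3104,.65)
for back in(.16,.054):print(row(o,g-Rt.apply([0,0,back]),Rt))
E
```

```text
['IKError', 'close_job', 'get_obs', 'grab_frame', 'nose_length']
near 242 [-0.0001 -0.0624] 0.0022
right 107 [ 0.0054 -0.0718] 0.0017
top z 0.03373523208916554
([-189.4, -204.1, 120.3], [-0.2071, -0.6281, -0.6121])
([-241.1, -166.0, 204.6], [-0.2071, -0.6281, -0.6121])
```

Request:
servo_tool:
  plan:
    - {"dx": -189, "dy": -204, "dz": 120, "rx": -0.207, "ry": -0.628, "rz": -0.612}
    - {"dx": -189, "dy": -204, "dz": 120, "rx": -0.207, "ry": -0.628, "rz": -0.612}
    - {"dx": -189, "dy": -204, "dz": 120, "rx": -0.207, "ry": -0.628, "rz": -0.612}
    - {"dx": -189, "dy": -204, "dz": 120, "rx": -0.207, "ry": -0.628, "rz": -0.612}
    - {"dx": -189, "dy": -204, "dz": 120, "rx": -0.207, "ry": -0.628, "rz": -0.612}
    - {"dx": -189, "dy": -204, "dz": 120, "rx": -0.207, "ry": -0.628, "rz": -0.612}
    - {"dx": -189, "dy": -204, "dz": 120, "rx": -0.207, "ry": -0.628, "rz": -0.612}
    - {"dx": -189, "dy": -204, "dz": 120, "rx": -0.207, "ry": -0.628, "rz": -0.612}
    - {"dx": -189, "dy": -204, "dz": 120, "rx": -0.207, "ry": -0.628, "rz": -0.612}
  grip: 1
  force: 80

```text
time_s: 1.23
tcp_pos: [0.2819, 0.2448, 0.1844]
orientation: [-0.386, 2.466, 0.132]
contact_force: [0.7, -0.3, -0.4]
grip_width: 0.0855
```

Run:
```python
from h import *
from bench import arm
import cv2
f=arm.grab_frame("wrist");np.savez("pics/w1.npz",**f);o=arm.get_obs();g=np.array([.374,.273,.056]);Rt=toolR(.3104,.65)
cv2.imwrite("pics/w1.png",f["color"])
print(o["time_s"],o["joints"].round(2),row(o,g-Rt.apply([0,0,.16]),Rt),row(o,g-Rt.apply([0,0,.054]),Rt))
for z,l in((.018,[0,0]),(.018,[-.046,-.15]),(.018,[.08,0]),(.079,[-.024,-.06]),(.079,[-.044,-.03])):print(l,proj(f,T2([.3928,.3263,.3104],[*l,z])).round(0))
```

```text
1.275 [ 0.59 -0.17 -1.1   0.01 -0.17  0.23] ([0.9, -1.3, 0.5], [0.0013, 0.0008, 0.0]) ([1.0, -1.4, 106.5], [0.0013, 0.0008, 0.0])
[0, 0] [[371. 189.]]
[-0.046, -0.15] [[170. 148.]]
[0.08, 0] [[362. 239.]]
[-0.024, -0.06] [[293. 238.]]
[-0.044, -0.03] [[340. 221.]]
```

View pics/w1.png

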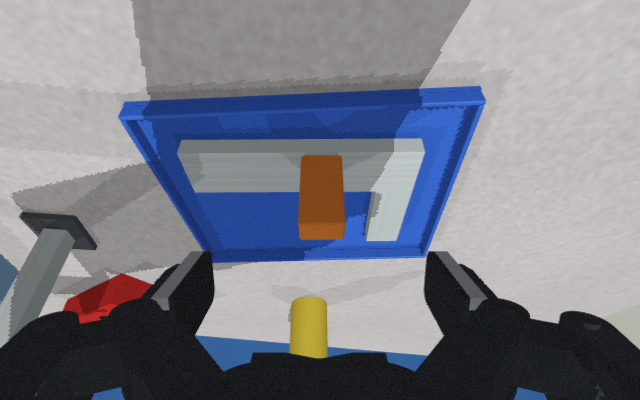

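The wrist view shows the tab centred between the fingers (tab top at (322,222)) and the arm level in the image, so the yaw is right. Advancing to grasp.

Request:
servo_tool:
  plan:
    - {"dx": 1, "dy": -1, "dz": 30}
    - {"dx": 1, "dy": -1, "dz": 60}
    - {"dx": 1, "dy": -1, "dz": 85}
    - {"dx": 1, "dy": -1, "dz": 100}
    - {"dx": 1, "dy": -1, "dz": 107}
    - {"dx": 1, "dy": -1, "dz": 107}

```text
validation failed for argument at $.pl...
```

Request:
servo_tool:
  plan:
    - {"dx": 0}
    - {"dx": 0}
    - {"dx": 0}
    - {"dx": 0}
    - {"dx": 0}
    - {"dx": 0}
  grip: -1
  force: 100

```text
validation failed for argument at $.pl...
```

Run:
```python
from h import *
from bench import arm
o=arm.get_obs();print({k:np.round(v,4) for k,v in o.items()})
Rt=toolR(.3104,.65);t=o["tcp_pos"]
print("grip now",t+Rt.apply([0,0,.054]),"up",row(o,t+[0,0,.06],Rt))
```

```text
{'time_s': np.float64(1.275), 'joints': array([ 0.593 , -0.1664, -1.0996,  0.006 , -0.1685,  0.227 ]), 'qd': array([-0.001 , -0.0012, -0.0096, -0.0052,  0.0008, -0.0054]), 'effort': array([-2.67200e-01, -1.83544e+01,  3.42832e+01, -6.94740e+00,
       -4.92700e-01,  2.41000e-02]), 'tcp_pos': array([0.2818, 0.2448, 0.1843]), 'orientation': array([-0.3863,  2.4656,  0.1317]), 'contact_force': array([ 0.383 , -0.8768, -0.2125]), 'moment': array([-0.1802,  0.481 ,  0.0466]), 'grip_width': np.float64(0.0852)}
grip now [0.31293372 0.25475832 0.14133509] up ([-36.3, 0.1, -47.7], [0.0013, 0.0008, 0.0])
```

All six fields are required in each row, so neither move ran.

Request:
servo_tool:
  plan:
    - {"dx": 1, "dy": -1, "dz": 30, "rx": 0, "ry": 0, "rz": 0}
    - {"dx": 1, "dy": -1, "dz": 60, "rx": 0, "ry": 0, "rz": 0}
    - {"dx": 1, "dy": -1, "dz": 85, "rx": 0, "ry": 0, "rz": 0}
    - {"dx": 1, "dy": -1, "dz": 100, "rx": 0, "ry": 0, "rz": 0}
    - {"dx": 1, "dy": -1, "dz": 107, "rx": 0, "ry": 0, "rz": 0}
    - {"dx": 1, "dy": -1, "dz": 107, "rx": 0, "ry": 0, "rz": 0}

```text
time_s: 2.02
tcp_pos: [0.3464, 0.2669, 0.103]
orientation: [-0.386, 2.474, 0.127]
contact_force: [0.4, 0.2, -0.1]
grip_width: 0.0856
```

Request:
servo_tool:
  plan:
    - {"dx": 0, "dy": 0, "dz": 0, "rx": 0, "ry": 0, "rz": 0}
    - {"dx": 0, "dy": 0, "dz": 0, "rx": 0, "ry": 0, "rz": 0}
    - {"dx": 0, "dy": 0, "dz": 0, "rx": 0, "ry": 0, "rz": 0}
    - {"dx": 0, "dy": 0, "dz": 0, "rx": 0, "ry": 0, "rz": 0}
    - {"dx": 0, "dy": 0, "dz": 0, "rx": 0, "ry": 0, "rz": 0}
    - {"dx": 0, "dy": 0, "dz": 0, "rx": 0, "ry": 0, "rz": 0}
  grip: -1
  force: 100

```text
time_s: 2.78
tcp_pos: [0.3464, 0.2667, 0.1038]
orientation: [-0.385, 2.472, 0.127]
contact_force: [-7.5, -3.3, 12.2]
grip_width: 0.0289
```

Run:
```python
from h import *
from bench import arm
o=arm.get_obs();print({k:np.round(v,4) for k,v in o.items()})
Ra=R.from_rotvec(o["orientation"]);t=o["tcp_pos"];y=Ra.as_matrix()[:,1];print("yaw",np.arctan2(-y[0],y[1]),y[2])
print("grip now",t+Ra.apply([0,0,.054]),"up",row(o,t+[0,0,.06],Ra))
```

```text
{'time_s': np.float64(2.775), 'joints': array([ 0.5365,  0.1577, -1.1761, -0.3949, -0.1367,  0.1824]), 'qd': array([-0.0012, -0.0002,  0.0015,  0.0012,  0.0022,  0.0006]), 'effort': array([ -1.091 , -31.1252,  21.4533,  -6.3502,  -0.5008,   0.0646]), 'tcp_pos': array([0.3464, 0.2667, 0.1038]), 'orientation': array([-0.3853,  2.4718,  0.1273]), 'contact_force': array([-7.5144, -3.321 , 12.2061]), 'moment': array([0.1328, 0.2734, 0.2451]), 'grip_width': np.float64(0.0289)}
yaw 0.308968092514524 -0.0010087026496534424
grip now [0.37734415 0.27654383 0.06059085] up ([-36.0, -0.1, -48.0], [0.0, 0.0, 0.0])
```

```bash
cat >> h.py <<'E'
def sqpose(o,G,q):  # square origin in box-corner frame, from tool; G=(x of grip point,z) offset
    Ra=R.from_rotvec(o["orientation"]);y=Ra.as_matrix()[:,1];yaw=np.arctan2(-y[0],y[1])
    zt=Ra.as_matrix()[:,2];
    g=o["tcp_pos"]+Ra.apply([0,0,.054])
    org=T2([g[0],g[1],yaw],[-G[0],-G[1],0])[0];org[2]=g[2]-G[2]
    c=T2(q,[-.065,.075,0])[0];l=T2([0,0,-q[2]],[org-c])[0];l[2]=org[2]
    return l,yaw-q[2],org
def goto(o,G,q,l,yaw=0,lean=None):
    Ra=R.from_rotvec(o["orientation"]);z=Ra.as_matrix()[:,2]
    lean=np.arctan2(np.hypot(z[0],z[1]),-z[2]) if lean is None else lean
    Rt=toolR(q[2]+yaw,lean);c=T2(q,[-.065,.075,0])[0]
    org=T2([c[0],c[1],q[2]],[l])[0];g=T2([org[0],org[1],q[2]+yaw],[[G[0],G[1],0]])[0];g[2]=org[2]+G[2]
    return row(o,g-Rt.apply([0,0,.054]),Rt)
E
python3 - <<'E'
from h import *
from bench import arm
o=arm.get_obs();g=np.array([.37734,.27654,.06059])
print("G",T2([0,0,-.3104],[g-[.3928,.3263,0]]))
t=dict(np.load("pics/top1.npz"));P,u,v=cloud(t)
for a in((352,240),(357,262),(265,187),(383,166)):
    m=(abs(u-a[0])<2)&(abs(v-a[1])<2);print(a,P[m].mean(0).round(3))
G=(-.0312,-.045,.0566);q=[.6734,-.1059,.1241]
print(sqpose(o,G,q))
for l in([-.1,.02,.05],[-.04,.015,.01]):
    print(l,goto(o,G,q,l),T2([*T2(q,[-.065+l[0],.075+l[1],0])[0][:2],q[2]],[[0,0,0],[.08,.03,0],[0,-.15,0],[-.046,-.15,0]]).round(3).tolist())
E
```

```text
G [[-0.02991986 -0.04265995  0.06059   ]]
(352, 240) [ 0.386 -0.221  0.001]
(357, 262) [ 0.318 -0.233  0.021]
(265, 187) [0.56  0.055 0.02 ]
(383, 166) [ 0.624 -0.328  0.006]
(array([-0.15904286,  0.39111724,  0.00399085]), np.float64(0.18486809251452402), array([0.39338336, 0.32890014, 0.00399085]))
[-0.1, 0.02, 0.05] ([-13.5, -363.3, -46.9], [0.1103, 0.0001, 0.1484]) [[0.498, -0.032, 0.0], [0.574, 0.008, 0.0], [0.516, -0.181, 0.0], [0.471, -0.187, 0.0]]
[-0.04, 0.015, 0.01] ([-35.9, -379.2, 19.9], [0.1103, 0.0001, 0.1484]) [[0.558, -0.03, 0.0], [0.634, 0.01, 0.0], [0.577, -0.178, 0.0], [0.531, -0.184, 0.0]]
```

Request:
servo_tool:
  plan:
    - {"dx": -9, "dy": 0, "dz": -12, "rx": 0, "ry": 0, "rz": 0}
    - {"dx": -18, "dy": 0, "dz": -24, "rx": 0, "ry": 0, "rz": 0}
    - {"dx": -27, "dy": 0, "dz": -36, "rx": 0, "ry": 0, "rz": 0}
    - {"dx": -36, "dy": 0, "dz": -48, "rx": 0, "ry": 0, "rz": 0}
    - {"dx": -36, "dy": 0, "dz": -48, "rx": 0, "ry": 0, "rz": 0}

```text
time_s: 3.4
tcp_pos: [0.3464, 0.2667, 0.1638]
orientation: [-0.385, 2.472, 0.127]
contact_force: [-0.2, 0.7, -4.9]
grip_width: 0.0288
```

Run:
```python
from h import *
from bench import arm
o=arm.get_obs();G=(-.0312,-.045,.0566);q=[.6734,-.1059,.1241]
for l in([-.17,.02,.05],[-.06,.015,.04],[-.04,.015,.01]):print(goto(o,G,q,l,lean=.66))
```

```text
([78.3, -350.3, -40.2], [0.1113, -0.0155, 0.1474])
([-1.4, -375.4, 32.2], [0.1113, -0.0155, 0.1474])
([0.9, -379.0, 68.0], [0.1113, -0.0155, 0.1474])
```

Request:
servo_tool:
  plan:
    - {"dx": 10, "dy": -40, "dz": -6, "rx": 0.02, "ry": 0, "rz": 0.02}
    - {"dx": 22, "dy": -90, "dz": -12, "rx": 0.04, "ry": -0.004, "rz": 0.05}
    - {"dx": 33, "dy": -145, "dz": -18, "rx": 0.06, "ry": -0.008, "rz": 0.08}
    - {"dx": 45, "dy": -200, "dz": -24, "rx": 0.08, "ry": -0.012, "rz": 0.11}
    - {"dx": 57, "dy": -255, "dz": -30, "rx": 0.111, "ry": -0.0155, "rz": 0.147}
    - {"dx": 69, "dy": -305, "dz": -36, "rx": 0.111, "ry": -0.0155, "rz": 0.147}
    - {"dx": 78, "dy": -340, "dz": -40, "rx": 0.111, "ry": -0.0155, "rz": 0.147}
    - {"dx": 78, "dy": -350, "dz": -40, "rx": 0.111, "ry": -0.0155, "rz": 0.147}
    - {"dx": 78, "dy": -350, "dz": -40, "rx": 0.111, "ry": -0.0155, "rz": 0.147}

```text
time_s: 4.53
tcp_pos: [0.3705, -0.0972, 0.1484]
orientation: [-0.146, 2.48, 0.048]
contact_force: [0.3, 0.4, -4.1]
grip_width: 0.0287
```

Run:
```python
from h import *
from bench import arm
import cv2
o=arm.get_obs();G=(-.0312,-.045,.0566);q=[.6734,-.1059,.1241]
print(o["time_s"],o["joints"].round(3),o["contact_force"].round(1),o["grip_width"],sqpose(o,G,q))
for l in([-.06,.015,.04],[-.04,.015,.012]):print(goto(o,G,q,l,lean=.66))
t=arm.grab_frame("top")["color"];s=arm.grab_frame("side")["color"]
a=cv2.resize(t[110:235,240:365],(400,400),interpolation=cv2.INTER_CUBIC)
b=cv2.resize(s[130:270,250:390],(400,400),interpolation=cv2.INTER_CUBIC)
cv2.imwrite("pics/a.png",cv2.convertScaleAbs(np.hstack([a,b]),alpha=1.3))
```

```text
4.525 [-0.746 -0.056 -1.121  0.039  0.483 -0.747] [ 0.3  0.4 -4.1] 0.02872243363521081 (array([-0.16990569,  0.01557698,  0.04905649]), np.float64(-0.006904296965461673), array([ 0.42908909, -0.04509663,  0.04905649]))
([-81.6, -0.3, 74.6], [-0.0052, -0.0017, -0.0047])
([-80.2, -0.1, 109.0], [-0.0052, -0.0017, -0.0047])
```

View pics/a.png

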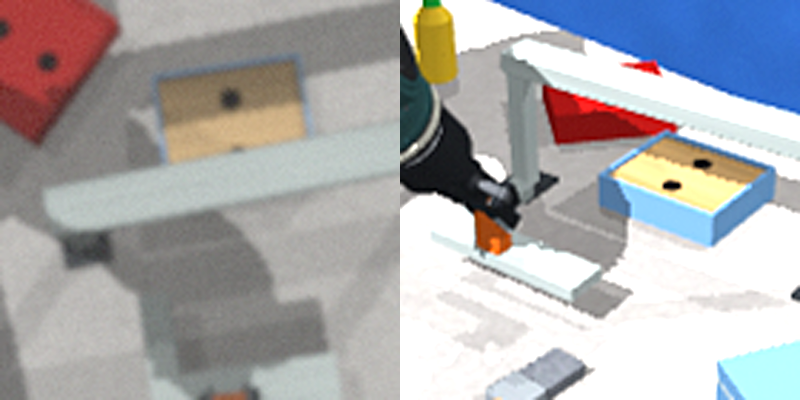

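The top half shows the square short of the bar, yaw matching the box, with the blade inner edge (~x=175) left of the box's left wall line (~x=187). Going forward under the bar.

Request:
servo_tool:
  plan:
    - {"dx": -14, "dy": 0, "dz": 12, "rx": -0.005, "ry": -0.002, "rz": -0.005}
    - {"dx": -30, "dy": 0, "dz": 28, "rx": -0.005, "ry": -0.002, "rz": -0.005}
    - {"dx": -48, "dy": 0, "dz": 44, "rx": -0.005, "ry": -0.002, "rz": -0.005}
    - {"dx": -66, "dy": 0, "dz": 60, "rx": -0.005, "ry": -0.002, "rz": -0.005}
    - {"dx": -78, "dy": 0, "dz": 72, "rx": -0.005, "ry": -0.002, "rz": -0.005}
    - {"dx": -82, "dy": 0, "dz": 75, "rx": -0.005, "ry": -0.002, "rz": -0.005}
    - {"dx": -81, "dy": 0, "dz": 92, "rx": -0.005, "ry": -0.002, "rz": -0.005}
    - {"dx": -80, "dy": 0, "dz": 109, "rx": -0.005, "ry": -0.002, "rz": -0.005}
    - {"dx": -80, "dy": 0, "dz": 109, "rx": -0.005, "ry": -0.002, "rz": -0.005}

```text
time_s: 5.75
tcp_pos: [0.4987, -0.0763, 0.1108]
orientation: [-0.163, 2.478, 0.058]
contact_force: [-0.2, 0.5, -4.3]
grip_width: 0.0288
```

Run:
```python
from h import *
from bench import arm
import cv2
o=arm.get_obs();G=(-.0312,-.045,.0566);q=[.6734,-.1059,.1241]
print(o["time_s"],o["joints"].round(3),o["contact_force"].round(1),o["grip_width"],sqpose(o,G,q))
for l in([-.04,.015,.002],[-.01,.015,.002]):print(goto(o,G,q,l,lean=.66))
im=[]
for n in("side","wrist"):
    f=arm.grab_frame(n);np.savez(f"pics/{n}2.npz",**f);im.append(f["color"])
b=cv2.resize(im[0][140:260,270:390],(400,400),interpolation=cv2.INTER_CUBIC)
cv2.imwrite("pics/b.png",np.hstack([b,cv2.resize(im[1][:,100:500],(400,400))]))
```

```text
5.75 [-0.463  0.217 -1.01  -0.226  0.352 -0.491] [-0.2  0.5 -4.3] 0.028782534208292125 (array([-0.04077491,  0.02154007,  0.01150943]), np.float64(0.008054526683062266), array([ 0.55648866, -0.02319537,  0.01150943]))
([5.6, -6.0, 7.7], [0.0061, -0.0011, 0.0054])
([-18.1, -6.2, 26.1], [0.0061, -0.0011, 0.0054])
```

View pics/b.png

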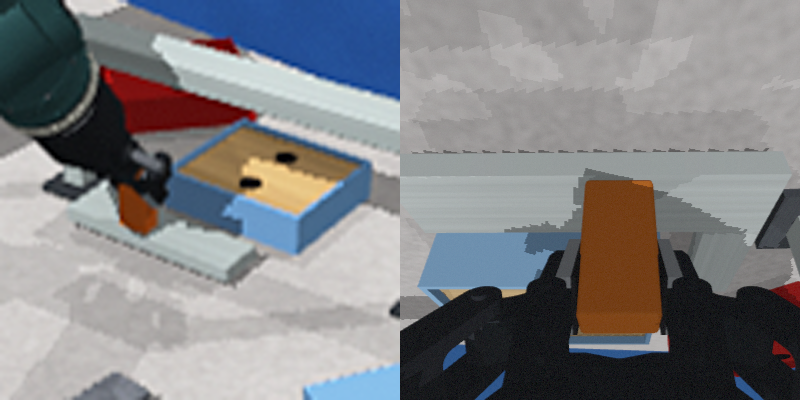

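Run:
```python
from h import *
f=dict(np.load("pics/wrist2.npz"));s=dict(np.load("pics/side2.npz"))
q=[.6734,-.1059,.1241];E=f["extrinsics"];Ri=E[:3,:3].T;c=-Ri@E[:3,3]
def bp(px,z):
    d=Ri@np.linalg.solve(f["K"],[*px,1]);return c+d*(z-c[2])/d[2]
for nm,px,z in(("box NR top",(118,287),.04),("arm outer far end?",(100,152),.0255),("tab top R/L",(280,181),.087),("tab",(353,181),.087)):
    w=bp(px,z);print(nm,w.round(4),"boxframe",T2([0,0,-q[2]],[w-[q[0],q[1],0]]).round(4))
P,u,v=cloud(f);L=T2([0,0,-q[2]],P-[q[0],q[1],0])
m=(v>238)&(v<283)&(u>135)&(u<215)&(f["color"][v,u,0]>f["color"][v,u,2].astype(int)+30)
m&=(L[:,2]>.005)&(L[:,2]<.036);k=np.polyfit(L[m,1],L[m,0],1);print("near wall",m.sum(),k,L[m].mean(0).round(4))
a=(v>165)&(v<228)&(u>10)&(u<150);print("arm top z",np.median(P[a,2]))
import cv2
g=f["color"][80:360,:,:];cv2.imwrite("pics/w2.png",g)
print("pred NR",proj(f,T2(q,[-.065,-.075,.04])),proj(f,T2(q,[-.065,-.075,0])),proj(f,T2(q,[-.065,.075,.04])))
```

```text
box NR top [ 0.623  -0.1827  0.04  ] boxframe [[-0.0595 -0.07    0.04  ]]
arm outer far end? [ 0.5178 -0.1624  0.0255] boxframe [[-0.1614 -0.0368  0.0255]]
tab top R/L [ 0.4518 -0.089   0.087 ] boxframe [[-0.2178  0.0442  0.087 ]]
tab [ 0.4502 -0.0766  0.087 ] boxframe [[-0.2179  0.0567  0.087 ]]
near wall 3276 [-0.00652131 -0.06073936] [-0.0605 -0.0396  0.0216]
arm top z 0.00012450356522688966
pred NR [[105.41542388 283.31789432]] [[127.25833385 226.38739465]] [[356.99179713 283.82526542]]
```

View pics/w2.png

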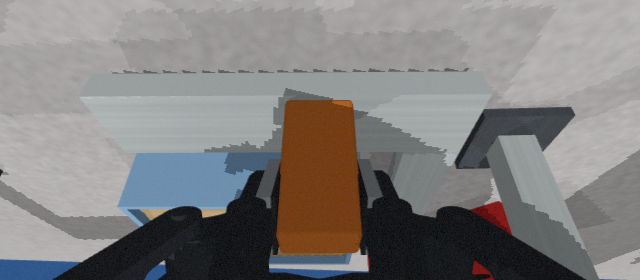

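Wrist view: the near wall is parallel to the arm, and the box sits about 4 mm further +x/+y than my first fit (NR top corner at (118,207) in the crop). I'm updating the box pose; the estimated clearance to the left wall is ~17 mm. Next I lower the square.

Request:
servo_tool:
  plan:
    - {"dx": 2, "dy": -1, "dz": 3, "rx": 0.004, "ry": 0, "rz": 0.003}
    - {"dx": 4, "dy": -2, "dz": 5, "rx": 0.006, "ry": 0, "rz": 0.005}
    - {"dx": 5, "dy": -2, "dz": 7, "rx": 0.006, "ry": 0, "rz": 0.005}
    - {"dx": 6.5, "dy": -2, "dz": 8.5, "rx": 0.006, "ry": 0, "rz": 0.005}
    - {"dx": 6.5, "dy": -2, "dz": 8.5, "rx": 0.006, "ry": 0, "rz": 0.005}

```text
time_s: 6.48
tcp_pos: [0.4997, -0.0788, 0.1008]
orientation: [-0.154, 2.477, 0.051]
contact_force: [-0.2, 0.3, -3.6]
grip_width: 0.0285
```

```bash
cat > st.py <<'E'
from h import *
from bench import arm
o=arm.get_obs();G=(-.0312,-.045,.0566);q=[.6764,-.1015,.121]
l,y,_=sqpose(o,G,q);F=T2([0,0,-q[2]],[o["contact_force"]])[0]
print(round(float(o["time_s"]),2),"sq in corner frame mm",(l*1e3).round(1),"yaw",round(y,4),"F box axes",F.round(1),"M",T2([0,0,-q[2]],[o["moment"]]).round(2),"qd",abs(o["qd"]).max().round(3))
E
python3 st.py
```

```text
6.47 sq in corner frame mm [-43.5  14.    1.5] yaw 0.0029 F box axes [-0.2  0.4 -3.6] M [[ 0.02  1.08 -0.03]] qd 0.005
```

Request:
servo_tool:
  plan:
    - {"dx": 0.5, "dy": 0, "dz": 0.6, "rx": 0, "ry": 0, "rz": 0}
    - {"dx": 0.9, "dy": 0, "dz": 1.2, "rx": 0, "ry": 0, "rz": 0}
    - {"dx": 0.9, "dy": 0, "dz": 1.2, "rx": 0, "ry": 0, "rz": 0}

```text
time_s: 6.85
tcp_pos: [0.4999, -0.0789, 0.0996]
orientation: [-0.154, 2.476, 0.051]
contact_force: [-0.7, 0.3, -3.3]
grip_width: 0.0286
```

```bash
python3 st.py
```

```text
6.85 sq in corner frame mm [-43.3  13.9   0.3] yaw 0.003 F box axes [-0.7  0.4 -3.3] M [[-0.03  1.1  -0.01]] qd 0.004
```

Request:
servo_tool:
  plan:
    - {"dx": 0.5, "dy": 0, "dz": 0.6, "rx": 0, "ry": 0, "rz": 0}
    - {"dx": 0.9, "dy": 0, "dz": 1.2, "rx": 0, "ry": 0, "rz": 0}
    - {"dx": 0.9, "dy": 0, "dz": 1.2, "rx": 0, "ry": 0, "rz": 0}

```text
time_s: 7.22
tcp_pos: [0.5006, -0.0789, 0.0991]
orientation: [-0.155, 2.474, 0.051]
contact_force: [-8.1, 2.8, 15.7]
grip_width: 0.0288
```

```bash
python3 st.py
```

```text
7.22 sq in corner frame mm [-42.5  13.8  -0. ] yaw 0.0038 F box axes [-7.7  3.8 15.7] M [[0.41 0.48 0.41]] qd 0.002
```

Request:
servo_tool:
  plan:
    - {"dx": -0.5, "dy": 0, "dz": -0.6, "rx": 0, "ry": 0, "rz": -0.003}
    - {"dx": -5.2, "dy": 0, "dz": 3, "rx": 0, "ry": 0, "rz": -0.003}
    - {"dx": -10.8, "dy": 0, "dz": 7.4, "rx": 0, "ry": 0, "rz": -0.003}
    - {"dx": -16.3, "dy": 0, "dz": 11.7, "rx": 0, "ry": 0, "rz": -0.003}
    - {"dx": -21.8, "dy": 0, "dz": 16, "rx": 0, "ry": 0, "rz": -0.003}
    - {"dx": -26.6, "dy": 0, "dz": 19.7, "rx": 0, "ry": 0, "rz": -0.003}
    - {"dx": -26.6, "dy": 0, "dz": 19.7, "rx": 0, "ry": 0, "rz": -0.003}

```text
time_s: 8.1
tcp_pos: [0.5335, -0.0749, 0.0993]
orientation: [-0.158, 2.475, 0.049]
contact_force: [1.9, 0.4, 1.4]
grip_width: 0.0287
```

```bash
python3 st.py
python3 - <<'E'
from h import *
from bench import arm
o=arm.get_obs();M=R.from_rotvec(o["orientation"]).as_matrix()
for n,d in(("x",[np.cos(.121),np.sin(.121),0]),("y",[-np.sin(.121),np.cos(.121),0]),("z",[0,0,1])):print(n,(M.T@d).round(3))
E
```

```text
8.1 sq in corner frame mm [-9.5 13.9  0.1] yaw 0.0056 F box axes [1.9 0.2 1.4] M [[ 0.14  0.05 -0.14]] qd 0.006
x [-0.789 -0.006  0.615]
y [-0.007  1.     0.001]
z [-0.615 -0.004 -0.789]
```

Request:
servo_tool:
  plan:
    - {"dx": -1.6, "dy": 0, "dz": 1.2, "rx": 0.0025, "ry": 0, "rz": 0.003}
    - {"dx": -2.8, "dy": 0, "dz": 2.2, "rx": 0.0025, "ry": 0, "rz": 0.003}
    - {"dx": -3.9, "dy": 0, "dz": 3.1, "rx": 0.0025, "ry": 0, "rz": 0.003}
    - {"dx": -3.9, "dy": 0, "dz": 3.1, "rx": 0.0025, "ry": 0, "rz": 0.003}

```text
time_s: 8.6
tcp_pos: [0.5376, -0.0742, 0.0992]
orientation: [-0.153, 2.476, 0.047]
contact_force: [-7.5, -0.9, 12.2]
grip_width: 0.029
```

Request:
servo_tool:
  plan:
    - {"dx": -0.6, "dy": 0, "dz": 0.5, "rx": 0, "ry": 0, "rz": 0}
    - {"dx": -0.6, "dy": 0, "dz": 0.5, "rx": 0, "ry": 0, "rz": 0}

```text
time_s: 8.85
tcp_pos: [0.5383, -0.0741, 0.0992]
orientation: [-0.153, 2.476, 0.047]
contact_force: [-9.8, -0.7, 14.7]
grip_width: 0.0286
```

```bash
python3 st.py
```

```text
8.85 sq in corner frame mm [-4.4 13.8 -0. ] yaw 0.001 F box axes [-9.8  0.5 14.7] M [[ 0.26  0.85 -0.03]] qd 0.001
```

Request:
servo_tool:
  plan:
    - {"dx": -0.35, "dy": 0, "dz": -0.45, "rx": 0, "ry": 0, "rz": 0}
    - {"dx": -0.35, "dy": 0, "dz": -0.45, "rx": 0, "ry": 0, "rz": 0}

```text
time_s: 9.1
tcp_pos: [0.5383, -0.0741, 0.0993]
orientation: [-0.153, 2.477, 0.048]
contact_force: [-2.8, -0.5, 3.9]
grip_width: 0.0289
```

```bash
python3 st.py
```

```text
9.1 sq in corner frame mm [-4.5 13.8  0.1] yaw 0.0011 F box axes [-2.9 -0.1  3.9] M [[ 0.05  0.87 -0.14]] qd 0.003
```

Request:
servo_tool:
  plan:
    - {"dx": -0.7, "dy": 0, "dz": 0.1, "rx": 0, "ry": 0, "rz": 0}
    - {"dx": -0.7, "dy": 0, "dz": 0.1, "rx": 0, "ry": 0, "rz": 0}

```text
time_s: 9.35
tcp_pos: [0.5388, -0.0739, 0.0993]
orientation: [-0.153, 2.477, 0.048]
contact_force: [-0.1, -0.2, -3.5]
grip_width: 0.0289
```

Request:
servo_tool:
  plan:
    - {"dx": -0.5, "dy": 0, "dz": 0.4, "rx": 0, "ry": 0, "rz": 0}
    - {"dx": -0.5, "dy": 0, "dz": 0.4, "rx": 0, "ry": 0, "rz": 0}

```text
time_s: 9.6
tcp_pos: [0.5396, -0.0738, 0.0994]
orientation: [-0.153, 2.477, 0.048]
contact_force: [-0.5, -0.9, -3.8]
grip_width: 0.0289
```

```bash
python3 st.py
```

```text
9.6 sq in corner frame mm [-3.2 14.   0.2] yaw 0.0016 F box axes [-0.6 -0.8 -3.8] M [[-0.01  1.1   0.  ]] qd 0.002
```

Request:
servo_tool:
  plan:
    - {"dx": -0.6, "dy": 0, "dz": 0.5, "rx": 0, "ry": 0, "rz": 0}
    - {"dx": -0.6, "dy": 0, "dz": 0.5, "rx": 0, "ry": 0, "rz": 0}

```text
time_s: 9.85
tcp_pos: [0.5402, -0.0737, 0.0994]
orientation: [-0.153, 2.477, 0.048]
contact_force: [-1.7, 0.2, -4.5]
grip_width: 0.0285
```

Request:
servo_tool:
  plan:
    - {"dx": -0.6, "dy": 0, "dz": 0.5, "rx": 0, "ry": 0, "rz": 0}
    - {"dx": -0.6, "dy": 0, "dz": 0.5, "rx": 0, "ry": 0, "rz": 0}

```text
time_s: 10.1
tcp_pos: [0.5405, -0.0737, 0.0993]
orientation: [-0.152, 2.478, 0.048]
contact_force: [-8.5, -2.1, 2.5]
grip_width: 0.0288
```

```bash
python3 st.py
```

```text
10.1 sq in corner frame mm [-2.3 13.9  0. ] yaw 0.0007 F box axes [-8.7 -1.   2.5] M [[-0.    2.08 -0.27]] qd 0.002
```

Request:
servo_tool:
  plan:
    - {"dx": -0.2, "dy": 0, "dz": 0.1, "rx": 0, "ry": 0, "rz": 0}
    - {"dx": -0.2, "dy": 0, "dz": 0.1, "rx": 0, "ry": 0, "rz": 0}

```text
time_s: 10.35
tcp_pos: [0.5405, -0.0736, 0.0993]
orientation: [-0.152, 2.478, 0.048]
contact_force: [-11.8, -3.0, 4.5]
grip_width: 0.0284
```

```bash
python3 st.py
```

```text
10.35 sq in corner frame mm [-2.3 14.   0. ] yaw 0.0006 F box axes [-12.   -1.6   4.5] M [[-0.07  2.23 -0.16]] qd 0.001
```

Request:
servo_tool:
  plan:
    - {"dx": 0, "dy": 0, "dz": 0, "rx": 0, "ry": 0, "rz": 0}
    - {"dx": 0, "dy": 0, "dz": 0, "rx": 0, "ry": 0, "rz": 0}
    - {"dx": 0, "dy": 0, "dz": 0, "rx": 0, "ry": 0, "rz": 0}
    - {"dx": 0, "dy": 0, "dz": 0, "rx": 0, "ry": 0, "rz": 0}
    - {"dx": 0, "dy": 0, "dz": 0, "rx": 0, "ry": 0, "rz": 0}
    - {"dx": 0, "dy": 0, "dz": 0, "rx": 0, "ry": 0, "rz": 0}
    - {"dx": 0, "dy": 0, "dz": 0, "rx": 0, "ry": 0, "rz": 0}
    - {"dx": 0, "dy": 0, "dz": 0, "rx": 0, "ry": 0, "rz": 0}
    - {"dx": 0, "dy": 0, "dz": 0, "rx": 0, "ry": 0, "rz": 0}
    - {"dx": 0, "dy": 0, "dz": 0, "rx": 0, "ry": 0, "rz": 0}

```text
time_s: 11.6
tcp_pos: [0.5405, -0.0736, 0.0993]
orientation: [-0.152, 2.478, 0.048]
contact_force: [-11.3, -2.8, 4.4]
grip_width: 0.0288
```

```bash
python3 st.py
python3 - <<'E'
from h import *
from bench import arm
import cv2
f=arm.grab_frame("wrist");np.savez("pics/w3.npz",**f)
s=arm.grab_frame("side")["color"];b=cv2.resize(s[150:240,280:385],(400,343),interpolation=cv2.INTER_CUBIC)
g=f["color"][60:403,100:500];g=np.vstack([g,np.zeros((343-len(g),400,3),np.uint8)])
cv2.imwrite("pics/d.png",np.hstack([b,g]))
E
```

```text
11.6 sq in corner frame mm [-2.3 14.   0. ] yaw 0.0006 F box axes [-11.5  -1.4   4.4] M [[-0.11  2.26 -0.25]] qd 0.002
```

View pics/d.png

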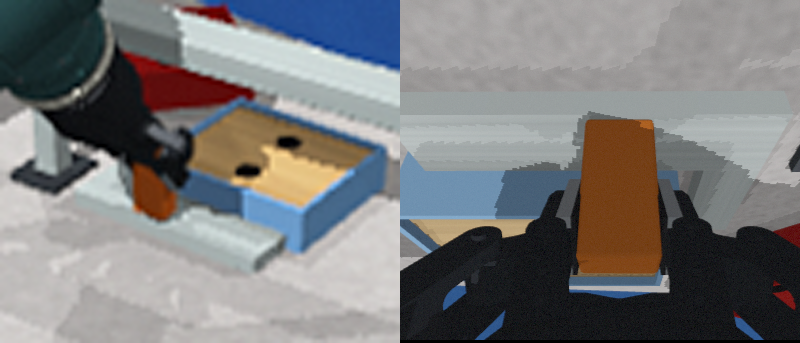

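The arm lies against the near wall, and the blade is ~14 mm off the left wall (box edge at x≈680, blade from ≈700). First press done: about 11.5 N for over 1 s. Next I ease off the press and slide left-to-right (−y).

Request:
servo_tool:
  plan:
    - {"dx": 0.2, "dy": 0, "dz": -0.3, "rx": 0, "ry": 0, "rz": 0}
    - {"dx": 0.2, "dy": -2, "dz": -0.3, "rx": 0, "ry": 0, "rz": 0}
    - {"dx": 0.2, "dy": -4, "dz": -0.3, "rx": 0, "ry": 0, "rz": 0}
    - {"dx": 0.2, "dy": -6, "dz": -0.3, "rx": 0, "ry": 0, "rz": 0}
    - {"dx": 0.2, "dy": -8, "dz": -0.3, "rx": 0, "ry": 0, "rz": 0}
    - {"dx": 0.2, "dy": -8, "dz": -0.3, "rx": 0, "ry": 0, "rz": 0}

```text
time_s: 12.45
tcp_pos: [0.5414, -0.0812, 0.0994]
orientation: [-0.153, 2.478, 0.05]
contact_force: [-7.0, 2.3, -2.1]
grip_width: 0.029
```

```bash
python3 st.py
```

```text
12.45 sq in corner frame mm [-2.3  6.5  0.1] yaw 0.0018 F box axes [-6.7  3.1 -2.1] M [[0.54 2.03 0.28]] qd 0.002
```

Request:
servo_tool:
  plan:
    - {"dx": 0, "dy": -1, "dz": 0, "rx": 0, "ry": 0, "rz": 0}
    - {"dx": 0, "dy": -2, "dz": 0, "rx": 0, "ry": 0, "rz": 0}
    - {"dx": 0, "dy": -2, "dz": 0, "rx": 0, "ry": 0, "rz": 0}

```text
time_s: 12.82
tcp_pos: [0.5416, -0.0831, 0.0993]
orientation: [-0.153, 2.478, 0.05]
contact_force: [-6.3, 2.9, -1.1]
grip_width: 0.0286
```

Request:
servo_tool:
  plan:
    - {"dx": 0, "dy": -0.8, "dz": 0, "rx": 0, "ry": 0, "rz": 0}
    - {"dx": 0, "dy": -0.8, "dz": 0, "rx": 0, "ry": 0, "rz": 0}

```text
time_s: 13.08
tcp_pos: [0.5417, -0.0838, 0.0993]
orientation: [-0.153, 2.478, 0.05]
contact_force: [-7.3, 4.2, -1.9]
grip_width: 0.0288
```

```bash
python3 st.py
```

```text
13.07 sq in corner frame mm [-2.3  3.9  0.1] yaw 0.0021 F box axes [-6.7  5.1 -1.9] M [[0.66 1.99 0.28]] qd 0.002
```

Request:
servo_tool:
  plan:
    - {"dx": 0, "dy": -0.6, "dz": 0, "rx": 0, "ry": 0, "rz": 0}
    - {"dx": 0, "dy": -0.6, "dz": 0, "rx": 0, "ry": 0, "rz": 0}

```text
time_s: 13.32
tcp_pos: [0.5418, -0.0844, 0.0993]
orientation: [-0.153, 2.478, 0.05]
contact_force: [-6.5, 2.8, -0.3]
grip_width: 0.0289
```

Request:
servo_tool:
  plan:
    - {"dx": 0, "dy": -0.6, "dz": 0, "rx": 0, "ry": 0, "rz": 0}
    - {"dx": 0, "dy": -0.6, "dz": 0, "rx": 0, "ry": 0, "rz": 0}

```text
time_s: 13.58
tcp_pos: [0.5419, -0.085, 0.0994]
orientation: [-0.153, 2.478, 0.05]
contact_force: [-6.6, 3.7, -1.5]
grip_width: 0.0288
```

```bash
python3 st.py
```

```text
13.57 sq in corner frame mm [-2.3  2.6  0.1] yaw 0.002 F box axes [-6.1  4.5 -1.5] M [[0.67 1.99 0.25]] qd 0.002
```

Request:
servo_tool:
  plan:
    - {"dx": 0, "dy": -0.6, "dz": 0, "rx": 0, "ry": 0, "rz": 0}
    - {"dx": 0, "dy": -0.6, "dz": 0, "rx": 0, "ry": 0, "rz": 0}

```text
time_s: 13.82
tcp_pos: [0.5419, -0.0856, 0.0993]
orientation: [-0.153, 2.478, 0.05]
contact_force: [-6.5, 4.0, -1.2]
grip_width: 0.029
```

Request:
servo_tool:
  plan:
    - {"dx": 0, "dy": -0.5, "dz": 0, "rx": 0, "ry": 0, "rz": 0}
    - {"dx": 0, "dy": -0.5, "dz": 0, "rx": 0, "ry": 0, "rz": 0}

```text
time_s: 14.08
tcp_pos: [0.542, -0.0861, 0.0993]
orientation: [-0.153, 2.478, 0.05]
contact_force: [-5.9, 2.7, -1.6]
grip_width: 0.0289
```

```bash
python3 st.py
```

```text
14.07 sq in corner frame mm [-2.3  1.5  0.1] yaw 0.0021 F box axes [-5.5  3.4 -1.6] M [[0.59 1.92 0.16]] qd 0.002
```

Request:
servo_tool:
  plan:
    - {"dx": 0, "dy": -0.6, "dz": 0, "rx": 0, "ry": 0, "rz": 0}
    - {"dx": 0, "dy": -0.6, "dz": 0, "rx": 0, "ry": 0, "rz": 0}

```text
time_s: 14.32
tcp_pos: [0.5421, -0.0867, 0.0993]
orientation: [-0.153, 2.478, 0.05]
contact_force: [-5.7, 3.8, -1.4]
grip_width: 0.0288
```

Request:
servo_tool:
  plan:
    - {"dx": 0, "dy": -0.5, "dz": 0, "rx": 0, "ry": 0, "rz": 0}
    - {"dx": 0, "dy": -0.5, "dz": 0, "rx": 0, "ry": 0, "rz": 0}

```text
time_s: 14.58
tcp_pos: [0.5421, -0.0872, 0.0993]
orientation: [-0.153, 2.478, 0.05]
contact_force: [-6.4, 2.9, -1.2]
grip_width: 0.0285
```

```bash
python3 st.py
```

```text
14.57 sq in corner frame mm [-2.4  0.4  0.1] yaw 0.002 F box axes [-6.   3.6 -1.2] M [[0.62 2.01 0.27]] qd 0.002
```

Request:
servo_tool:
  plan:
    - {"dx": 0, "dy": -0.6, "dz": 0, "rx": 0, "ry": 0, "rz": 0}
    - {"dx": 0, "dy": -0.6, "dz": 0, "rx": 0, "ry": 0, "rz": 0}

```text
time_s: 14.82
tcp_pos: [0.5422, -0.0878, 0.0994]
orientation: [-0.153, 2.478, 0.05]
contact_force: [-5.1, 3.7, -2.9]
grip_width: 0.0288
```

Request:
servo_tool:
  plan:
    - {"dx": 0, "dy": -0.5, "dz": 0, "rx": 0, "ry": 0, "rz": 0}
    - {"dx": 0, "dy": -0.5, "dz": 0, "rx": 0, "ry": 0, "rz": 0}

```text
time_s: 15.08
tcp_pos: [0.5422, -0.088, 0.0993]
orientation: [-0.154, 2.478, 0.051]
contact_force: [-5.6, 6.7, -0.7]
grip_width: 0.0287
```

```bash
python3 st.py
```

```text
15.07 sq in corner frame mm [-2.4 -0.3  0.1] yaw 0.0026 F box axes [-4.7  7.4 -0.7] M [[0.89 1.84 0.54]] qd 0.001
```

Request:
servo_tool:
  plan:
    - {"dx": 0, "dy": -0.2, "dz": 0, "rx": 0, "ry": 0, "rz": 0}
    - {"dx": 0, "dy": -0.4, "dz": 0, "rx": 0, "ry": 0, "rz": 0}
    - {"dx": 0, "dy": -0.4, "dz": 0, "rx": 0, "ry": 0, "rz": 0}

```text
time_s: 15.45
tcp_pos: [0.5422, -0.0882, 0.0993]
orientation: [-0.154, 2.477, 0.051]
contact_force: [-6.6, 8.5, -0.2]
grip_width: 0.0287
```

```bash
python3 st.py
```

```text
15.45 sq in corner frame mm [-2.4 -0.4  0.1] yaw 0.0031 F box axes [-5.5  9.2 -0.2] M [[1.16 1.7  0.74]] qd 0.002
```

Request:
servo_tool:
  plan:
    - {"dx": 0, "dy": -0.1, "dz": 0, "rx": 0.0012, "ry": 0, "rz": 0.0016}
    - {"dx": 0, "dy": -0.2, "dz": 0, "rx": 0.0012, "ry": 0, "rz": 0.0016}
    - {"dx": 0, "dy": -0.2, "dz": 0, "rx": 0.0012, "ry": 0, "rz": 0.0016}

```text
time_s: 15.82
tcp_pos: [0.5422, -0.0881, 0.0993]
orientation: [-0.152, 2.477, 0.051]
contact_force: [-6.3, 9.0, 0.5]
grip_width: 0.0289
```

```bash
python3 st.py
```

```text
15.82 sq in corner frame mm [-2.3 -0.5  0.1] yaw 0.0017 F box axes [-5.2  9.7  0.5] M [[1.31 1.66 1.1 ]] qd 0.002
```

Request:
servo_tool:
  plan:
    - {"dx": 0, "dy": -0.2, "dz": 0, "rx": -0.0004, "ry": 0, "rz": -0.0006}
    - {"dx": 0, "dy": -0.4, "dz": 0, "rx": -0.0004, "ry": 0, "rz": -0.0006}
    - {"dx": 0, "dy": -0.4, "dz": 0, "rx": -0.0004, "ry": 0, "rz": -0.0006}

```text
time_s: 16.2
tcp_pos: [0.5422, -0.0884, 0.0993]
orientation: [-0.154, 2.477, 0.052]
contact_force: [-6.5, 10.8, 0.5]
grip_width: 0.029
```

```bash
python3 st.py
```

```text
16.2 sq in corner frame mm [-2.4 -0.6  0.1] yaw 0.0027 F box axes [-5.2 11.5  0.5] M [[1.45 1.62 1.27]] qd 0.002
```

Request:
servo_tool:
  plan:
    - {"dx": 0, "dy": -0.1, "dz": 0, "rx": 0, "ry": 0, "rz": 0}
    - {"dx": 0, "dy": -0.1, "dz": 0, "rx": 0, "ry": 0, "rz": 0}
    - {"dx": 0, "dy": -0.1, "dz": 0, "rx": 0, "ry": 0, "rz": 0}
    - {"dx": 0, "dy": -0.1, "dz": 0, "rx": 0, "ry": 0, "rz": 0}
    - {"dx": 0, "dy": -0.1, "dz": 0, "rx": 0, "ry": 0, "rz": 0}
    - {"dx": 0, "dy": -0.1, "dz": 0, "rx": 0, "ry": 0, "rz": 0}
    - {"dx": 0, "dy": -0.1, "dz": 0, "rx": 0, "ry": 0, "rz": 0}
    - {"dx": 0, "dy": -0.1, "dz": 0, "rx": 0, "ry": 0, "rz": 0}
    - {"dx": 0, "dy": -0.1, "dz": 0, "rx": 0, "ry": 0, "rz": 0}
    - {"dx": 0, "dy": -0.1, "dz": 0, "rx": 0, "ry": 0, "rz": 0}
    - {"dx": 0, "dy": -0.1, "dz": 0, "rx": 0, "ry": 0, "rz": 0}

```text
time_s: 17.58
tcp_pos: [0.5422, -0.0885, 0.0993]
orientation: [-0.154, 2.477, 0.052]
contact_force: [-5.8, 11.5, 1.0]
grip_width: 0.0289
```

```bash
python3 st.py;  python3 - <<'E'
from h import *
from bench import arm
import cv2
f=arm.grab_frame("wrist")
s=arm.grab_frame("side")["color"];b=cv2.resize(s[150:240,280:385],(400,343),interpolation=cv2.INTER_CUBIC)
g=cv2.resize(f["color"][140:311,320:520],(400,342));g=np.vstack([g,g[-1:]])
cv2.imwrite("pics/e.png",np.hstack([b,g]))
E
```

```text
17.57 sq in corner frame mm [-2.4 -0.7  0.1] yaw 0.0028 F box axes [-4.4 12.2  1. ] M [[1.46 1.6  1.44]] qd 0.002
```

View pics/e.png

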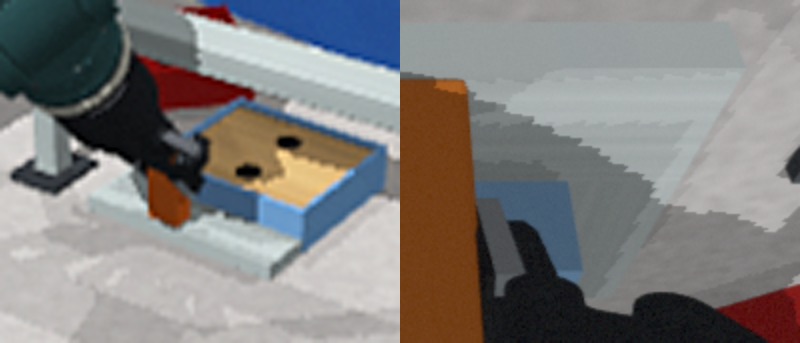

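Picture: the blade is directly against the left wall (edge at ~(575,220) right panel), the arm is against the near wall, and the box sits at the same pixels as before. I'll do one more press with slightly more x force and yaw to even out both edges.

Request:
servo_tool:
  plan:
    - {"dx": -0.2, "dy": 0.1, "dz": 0.15, "rx": 0.0009, "ry": 0, "rz": 0.0012}
    - {"dx": -0.2, "dy": 0.1, "dz": 0.15, "rx": 0.0009, "ry": 0, "rz": 0.0012}
    - {"dx": -0.2, "dy": 0.1, "dz": 0.15, "rx": 0.0009, "ry": 0, "rz": 0.0012}

```text
time_s: 18.05
tcp_pos: [0.5423, -0.0884, 0.0993]
orientation: [-0.152, 2.478, 0.051]
contact_force: [-10.4, 9.0, 4.6]
grip_width: 0.029
```

```bash
python3 st.py
```

```text
18.05 sq in corner frame mm [-2.3 -0.7  0. ] yaw 0.0011 F box axes [-9.3 10.2  4.6] M [[1.41 1.85 1.43]] qd 0.002
```

Request:
servo_tool:
  plan:
    - {"dx": 0, "dy": 0, "dz": 0, "rx": 0, "ry": 0, "rz": 0}
    - {"dx": 0, "dy": 0, "dz": 0, "rx": 0, "ry": 0, "rz": 0}
    - {"dx": 0, "dy": 0, "dz": 0, "rx": 0, "ry": 0, "rz": 0}
    - {"dx": 0, "dy": 0, "dz": 0, "rx": 0, "ry": 0, "rz": 0}
    - {"dx": 0, "dy": 0, "dz": 0, "rx": 0, "ry": 0, "rz": 0}
    - {"dx": 0, "dy": 0, "dz": 0, "rx": 0, "ry": 0, "rz": 0}
    - {"dx": 0, "dy": 0, "dz": 0, "rx": 0, "ry": 0, "rz": 0}
    - {"dx": 0, "dy": 0, "dz": 0, "rx": 0, "ry": 0, "rz": 0}
    - {"dx": 0, "dy": 0, "dz": 0, "rx": 0, "ry": 0, "rz": 0}
    - {"dx": 0, "dy": 0, "dz": 0, "rx": 0, "ry": 0, "rz": 0}

```text
time_s: 19.3
tcp_pos: [0.5423, -0.0884, 0.0993]
orientation: [-0.152, 2.478, 0.051]
contact_force: [-11.0, 9.0, 3.6]
grip_width: 0.0285
```

Request:
servo_tool:
  plan:
    - {"dx": 0.15, "dy": 0.25, "dz": -0.1, "rx": 0, "ry": 0, "rz": 0}
    - {"dx": 0.3, "dy": 0.5, "dz": -0.2, "rx": 0, "ry": 0, "rz": 0}
    - {"dx": 0.3, "dy": 0.5, "dz": -0.2, "rx": 0, "ry": 0, "rz": 0}

```text
time_s: 19.68
tcp_pos: [0.5422, -0.0883, 0.0993]
orientation: [-0.151, 2.477, 0.05]
contact_force: [-5.3, 7.7, -1.1]
grip_width: 0.0286
```

```bash
python3 st.py
```

```text
19.68 sq in corner frame mm [-2.3 -0.7  0.1] yaw 0.0007 F box axes [-4.3  8.3 -1.1] M [[1.09 1.71 1.17]] qd 0.002
```

Request:
servo_tool:
  plan:
    - {"dx": 0, "dy": 0.3, "dz": 0, "rx": -0.0006, "ry": 0, "rz": -0.0008}
    - {"dx": 0, "dy": 0.5, "dz": 0, "rx": -0.0006, "ry": 0, "rz": -0.0008}
    - {"dx": 0, "dy": 0.5, "dz": 0, "rx": -0.0006, "ry": 0, "rz": -0.0008}

```text
time_s: 20.05
tcp_pos: [0.5422, -0.0882, 0.0993]
orientation: [-0.152, 2.478, 0.049]
contact_force: [-6.4, 2.4, -2.0]
grip_width: 0.029
```

```bash
python3 st.py
```

```text
20.05 sq in corner frame mm [-2.3 -0.7  0.1] yaw 0.0008 F box axes [-6.   3.2 -2. ] M [[0.65 1.9  0.75]] qd 0.002
```

Request:
servo_tool:
  plan:
    - {"dx": 0, "dy": 0, "dz": 0, "rx": 0, "ry": 0, "rz": 0}
    - {"dx": 0, "dy": 0, "dz": 0, "rx": 0, "ry": 0, "rz": 0}
    - {"dx": 0, "dy": 0, "dz": 0, "rx": 0, "ry": 0, "rz": 0}
    - {"dx": 0, "dy": 0, "dz": 0, "rx": 0, "ry": 0, "rz": 0}
    - {"dx": 0, "dy": 0, "dz": 0, "rx": 0, "ry": 0, "rz": 0}
  grip: 0.4

```text
time_s: 20.68
tcp_pos: [0.5429, -0.0889, 0.0998]
orientation: [-0.151, 2.476, 0.047]
contact_force: [-0.5, -0.2, 0.1]
grip_width: 0.0601
```

```bash
python3 st.py
```

```text
20.68 sq in corner frame mm [-1.6 -1.6  0.6] yaw -0.0004 F box axes [-0.6 -0.2  0.1] M [[-0.01  0.53 -0.03]] qd 0.002
```

Request:
servo_tool:
  plan:
    - {"dx": 0, "dy": 0, "dz": -8, "rx": 0, "ry": 0, "rz": 0}
    - {"dx": 0, "dy": 0, "dz": -22, "rx": 0, "ry": 0, "rz": 0}
    - {"dx": 0, "dy": 0, "dz": -40, "rx": 0, "ry": 0, "rz": 0}
    - {"dx": 0, "dy": 0, "dz": -60, "rx": 0, "ry": 0, "rz": 0}
    - {"dx": 0, "dy": 0, "dz": -85, "rx": 0, "ry": 0, "rz": 0}
    - {"dx": 0, "dy": 0, "dz": -110, "rx": 0, "ry": 0, "rz": 0}
    - {"dx": 0, "dy": 0, "dz": -140, "rx": 0, "ry": 0, "rz": 0}
    - {"dx": 0, "dy": 0, "dz": -140, "rx": 0, "ry": 0, "rz": 0}

```text
time_s: 21.68
tcp_pos: [0.457, -0.0993, 0.2124]
orientation: [-0.15, 2.474, 0.044]
contact_force: [0.1, -0.7, -0.6]
grip_width: 0.0598
```

```bash
python3 st.py;  python3 - <<'E'
from h import *
from bench import arm
import cv2
f=arm.grab_frame("wrist")
s=arm.grab_frame("side")["color"];b=cv2.resize(s[150:240,280:385],(400,343),interpolation=cv2.INTER_CUBIC)
g=cv2.resize(f["color"][100:374,160:480],(400,343))
cv2.imwrite("pics/f.png",np.hstack([b,g]))
E
```

```text
21.68 sq in corner frame mm [-88.   -1.6 113.2] yaw -0.0015 F box axes [ 0.  -0.7 -0.6] M [[0.01 0.49 0.03]] qd 0.066
```

View pics/f.png

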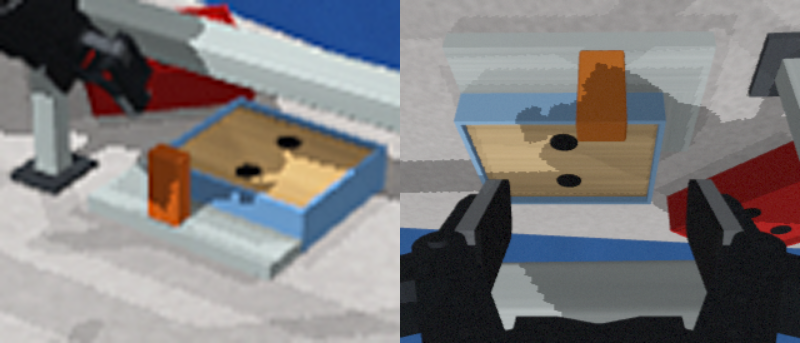

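The final picture shows the square flat and snug on both walls: arm along the near wall, blade along the left wall at ~(665,140). The box is at the same pixels as before and the gripper is clear. Handing in.

```bash
python3 -c "
from bench import arm
print(arm.close_job())"
```

```text
the job is handed in; nothing more can be done
None
```

The square lies flat by the near left corner of the box, its long arm on the near wall and its blade on the left wall. I handed the job in at about 22 s.

- **First press:** The long arm was held against the near wall at about 11.5 N on the wrist (some of it bench friction) for over 1 s. The blade was then about 14 mm clear of the left wall.
- **Slide and second press:** I slid the square along until the blade met the left wall and pressed it at about 12 N for over 1 s. Only 4–5 N was left on the near wall then, and the tool had turned about 0.002 rad. So I pressed again for over 1 s with about 10 N on each wall.
- **Release:** I eased the forces off, opened the gripper and backed away.

**Last checks:** The final side and wrist pictures show both inner edges against the walls with no visible gap, and the gripper clear. The box sits at the same side-view pixels as before.

- **Flushness:** I judged it from the pictures and from wrist force and moment, so gaps under about 0.5 mm were not measured.
- **Box pose:** My first camera fit was about 4 mm off the wrist view. I corrected it before contact and found the walls by touch.
- **Bystanders:** The glue bottle, gift box and brush were never approached; I did not take a final picture to check them.

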